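# Watch movements back to their job trays

### The arm

A 6-joint arm with a two-finger parallel gripper is mounted at the origin on the work surface. World frame = base frame: x ahead of the robot, y to its left, z up, the work surface at z = 0. Lengths are in m, angles in rad, forces in N, time in s.
With the tool pointing down it reaches from about 0.3 to 0.875 m from the base axis. Payload 6.4 kg.
Tool frame: the origin (TCP) lies at the very end of the fingers, on their centre line; the grasp point (between the pads) lies 19 mm behind it; z points along the fingers, y is the line along which they close (so a half turn about z gives the same grasp; the last joint's range is limited). The gripper opens to 85 mm and grips with 20 to 120 N. Pads are 22 mm wide; open, the fingers measure 114 mm over their backs; the gripper's body (76 mm by 85 mm) begins 54 mm behind the grasp point. The pads swing forward as they close: fully open they stand 13 mm farther back than shut.
Start: joints at [-1.324, 0.181, 1.607, -0, 1.354, -0.206], TCP at [0.252, -0.517, 0.231] pointing down, gripper open.
Joint ranges: [-2.99, 2.99], [-0.89, 2.07], [0.3, 2.58], [-1.14, 4.28], [0, 2.63], [-3.12, 3.12]. Speed limits (rad/s): [2.57, 2.57, 3.01, 3.14, 3.14, 3.14].

### API

Orientations are given as a unit quaternion [w, x, y, z].
In Python, from bench import ctrl gives the robot as it stands.
- The arm moves only by the tool jog_arm, never from a script. Its argument "series" is a list that holds one entry, the list of rows, each a list of 7 numbers: the shift along the tool's x, y, z in mm, then the turn, a rotation vector about the tool's x, y, z in rad, then the finger opening in mm, from 0 to 85.4. In form: [[[tx, ty, tz, rx, ry, rz, gripper], ...]]. A call has exactly 10 rows; each row shifts and turns the commanded pose from where the row before left it, along the tool's axes as they then stand; what a row does not reach is not made up. A row lasts 1/10 s, in which the tool goes at most 50 mm and 8.59 degrees, less where a joint would pass 70% of its speed; a pose out of reach is approached as far as the arm can. A call with a gripper value outside its range is refused whole. The fingers move at their own pace and stop on an object; the grip force is fixed at half the most. Time passes only in rows, so rows that do not move let the fingers close, or fill a call up. It gives the time, the measured TCP pose, the force, the opening and the grip force at its end, in the units of the state.
- ctrl.get_obs(): the state, without advancing time (a new reading comes with each control period).
- ctrl.camera(name): name is "scene" or "top" or "wrist"; returns a dict with "frame" (420x560x3 uint8, blue, green, red), "z_map" (420x560 float32, m along the optical axis (not along the pixel's ray), 0 where there is no reading), "fx", "fy", "cx", "cy" (pixels), "k1" (the pictures are not rectified: a ray, as slopes to the right and down, at radius r is drawn at 1 + k1 r^2 times it, then the intrinsics apply), "xyz" and "rotation" of the camera in the world. Camera axes: x right, y down, z forward; pixel columns grow to the right and rows downward; lengths in m; the calibration is good to about 2 mm. A picture is of the moment at which its call begins.
- ctrl.hand_in(): hands the job in; it is judged then, once.
The state is a dict: "time_s": time; "q": joint angles; "dq": joint speeds; "joint_efforts": joint torques, N m; "eef_pos": TCP position; "eef_rot": TCP orientation; "wrist_force": force on the tool from outside, world axes, zero at the start; "torque": the same for the moment, N m; "opening": opening from 0.0 (shut) to 1.0 (fully open); "grasp_force": force on a finger pad.
Only numpy, scipy, OpenCV 4.12 (cv2) and the standard library are available. Lean on these libraries where they do the work, as an engineer would, in place of code of your own. Each camera call takes 0.05 s, during which the arm holds its last target. There are 200 camera calls.

### The job

Three watches have been stripped and their empty cases lie in the small bays of the three job trays: put each movement, same side up as now, flat in the large bay of the tray that holds its own case (the large round movement goes with the pocket-watch case, the small round one with the small round case, the rectangular one with the rectangular case). Then stand the glass dust cover upright on the tray floor over the pocket-watch movement, whose works lie open, without pressing on it. Set things down rather than drop them, do not tip the glass over, and leave the cases lying where they are.

Things in the scene. Friction and masses are not known exactly. Their poses are not given: they have to be found in the camera images.
- tray_a: Fixed wooden job tray, one of three alike, 115 (x) by 205 (y) by 18 mm high; origin at the centre of its underside, on the bench. Walls and floor 4 mm thick. A 12 mm high divider at y = -20 mm parts the small bay (y -98.5 to -22 mm), where one of the three cases lies (any one), from the large empty bay (y -18 to +98.5 mm, centre x 0, y +40 mm). Both bays are 107 mm wide.
- tray_b: Fixed wooden job tray, one of three alike, 115 (x) by 205 (y) by 18 mm high; origin at the centre of its underside, on the bench. Walls and floor 4 mm thick. A 12 mm high divider at y = -20 mm parts the small bay (y -98.5 to -22 mm), where one of the three cases lies (any one), from the large empty bay (y -18 to +98.5 mm, centre x 0, y +40 mm). Both bays are 107 mm wide.
- tray_c: Fixed wooden job tray, one of three alike, 115 (x) by 205 (y) by 18 mm high; origin at the centre of its underside, on the bench. Walls and floor 4 mm thick. A 12 mm high divider at y = -20 mm parts the small bay (y -98.5 to -22 mm), where one of the three cases lies (any one), from the large empty bay (y -18 to +98.5 mm, centre x 0, y +40 mm). Both bays are 107 mm wide.
- case_pocket: Empty round steel pocket-watch case: open ring 52 mm across and 10 mm high, with a crown and wire bow that reach 43 mm from the centre along its +x. It is loose, in the small bay of one of the trays (any one: find which by position), and stays there. Origin at the centre of its underside.
- case_small: Empty small round steel wristwatch case: open ring 32 mm across and 8 mm high, with four short lugs (41 mm overall along x). It is loose, in the small bay of one of the trays (any one: find which by position), and stays there. Origin at the centre of its underside.
- case_rect: Empty rectangular steel wristwatch case: open frame 42 (x) by 31 (y) by 8 mm high, with four short lugs (52 mm overall along x). It is loose, in the small bay of one of the trays (any one: find which by position), and stays there. Origin at the centre of its underside.
- mov_pocket: Large round pocket-watch movement, works upward: brass plate 44 mm across and 7 mm high at the edge, with a steel bridge, gears and balance on top, about 10 mm high in all; 45 g. (Not the smaller movement clamped in a fluted grey holder, a bystander.) Loose, lying flat and right way up on the bench. Origin at the centre of its underside, z up.
- mov_small: Small round movement with its white dial upward: disc 26 mm across, 7 mm high (8 with the hands); 16 g. Loose, lying flat and right way up on the bench. Origin at the centre of its underside, z up.
- mov_rect: Rectangular movement with its white dial upward: 34 (x) by 24 (y) by 7 mm high (8 with the hands), any heading; 18 g. Loose, lying flat and right way up on the bench. Origin at the centre of its underside, z up.
- dust_cover: Clear glass dust cover, a round bell open below: 70 mm across outside, 64 mm inside, top flat at 42 mm with rounded shoulders, 36 mm of free height inside. On top a black cylindrical knob to lift it by, 18 mm across, from 45 to 65 mm above the foot; 90 g. Loose, upright on the bench; origin at the centre of its foot, z up.
Mind the look-alikes: they are no part of the job. What is shaped like the mov_rect but blue, pink or red is not meant.

How it is judged:
By the outcome, as a careful person would: the job done as asked, in the order asked, and still so for the second after the job is handed in, with the robot touching nothing.
It also fails if it takes over 88 s, if anything falls off the work surface, if the arm or the gripper's body presses on something with over 40 N, if the wrist force passes 120 N, or if a joint passes its speed limit or range.

## Working session

There is one attempt and no reset: what is moved stays moved. The work goes in short steps, Python scripts to look and compute and a tool call to move; the robot and the scene stay as the last step left them, time stands still between calls to the robot, and variables do not carry over. Pictures are saved under pics/ and viewed, at most 14 in all, crops included, and the job is handed in when it is done.

Besides the shell and the picture viewer there is one more tool, called after "Emit:" by a JSON object that holds its "name" and its "arguments". jog_arm: Moves the arm, as the interface text tells. Its arguments: {"type":"object","properties":{"series":{"type":"array"}},"required":["series"]}

```bash
mkdir -p pics
cat > h.py <<'E'
import numpy as np, cv2, pickle
from bench import ctrl
def snap(name, cam):
    c=ctrl.camera(cam); pickle.dump(c,open(f'{name}.pkl','wb')); cv2.imwrite(f'pics/{name}.png',c['frame']); return c
def load(name): return pickle.load(open(f'{name}.pkl','rb'))
def ray(c,u,v):
    p=np.array([(u-c['cx'])/c['fx'],(v-c['cy'])/c['fy']]); q=p.copy()
    for _ in range(20): q=p/(1+c['k1']*(q@q))
    return np.array([q[0],q[1],1.0])
def R(c):
    r=np.array(c['rotation'])
    if r.shape==(3,3): return r
    from scipy.spatial.transform import Rotation as Ro
    return Ro.from_quat([r[1],r[2],r[3],r[0]]).as_matrix()
def onz(c,u,v,z):
    d=R(c)@ray(c,u,v); o=np.array(c['xyz']); return o+d*(z-o[2])/d[2]
def dep(c,u,v):
    return np.array(c['xyz'])+R(c)@ray(c,u,v)*c['z_map'][int(v),int(u)]
E
python3 - <<'E'
from h import *
for n in ['scene','top','wrist']:
    c=snap(n+'0',n); print(n,c['xyz'],c['rotation'],c['fx'],c['cx'],c['cy'],c['k1'])
a,b=load('scene0')['frame'],load('top0')['frame']
cv2.imwrite('pics/top0b.png',cv2.resize(b,(800,600),interpolation=cv2.INTER_CUBIC))
o=ctrl.get_obs(); print(o)
E
```

```text
scene [ 0.7779115  -0.39134554  0.67035141] [-0.28982376  0.90253898  0.30083805 -0.10450856] 398.747929587952 283.9394570473914 214.781762008646 -0.0012241131916496922
top [ 0.40807219 -0.02937013  0.84954482] [-0.04437625  0.70615258 -0.70599445  0.03084012] 409.47811952065445 285.4259479219762 209.48319137082973 0.008001244672754886
wrist [ 0.31791548 -0.48402732  0.37403909] [ 0.12312461  0.83882922 -0.52455795 -0.07774853] 322.6770701949684 278.6855572838806 211.10336460090218 0.005478143847928851
{'time_s': 0.15, 'q': array([-1.32429640e+00,  1.81389783e-01,  1.60777493e+00,  7.74003960e-06,
        1.35379488e+00, -2.06310142e-01]), 'dq': array([ 0.00118276, -0.00231144, -0.00282617, -0.00181076, -0.00088111,
        0.00121687]), 'joint_efforts': array([ 1.13554554e-03, -4.45261502e+01, -3.51688743e+01, -1.70521648e-04,
        5.93853081e-03, -1.48829889e-05]), 'eef_pos': array([ 0.25146689, -0.51662894,  0.23058184]), 'eef_rot': array([-6.83404312e-04,  9.74479633e-01,  2.24474893e-01, -9.95533416e-06]), 'wrist_force': array([-0.95167367, -0.4713006 , -0.42236222]), 'torque': array([ 0.03071136, -0.0117662 ,  0.0337068 ]), 'grasp_force': 0.0, 'opening': 1.0004999073014846}
```

View pics/top0b.png

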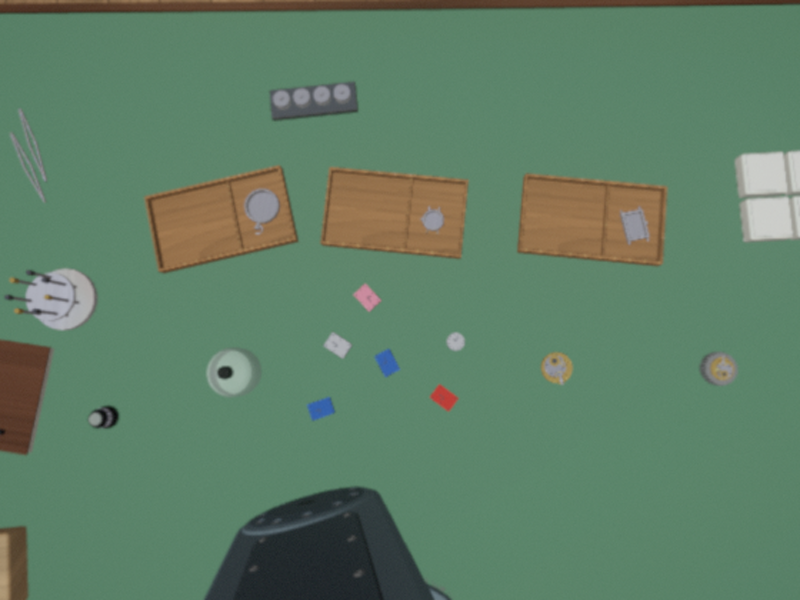

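View pics/scene0.png

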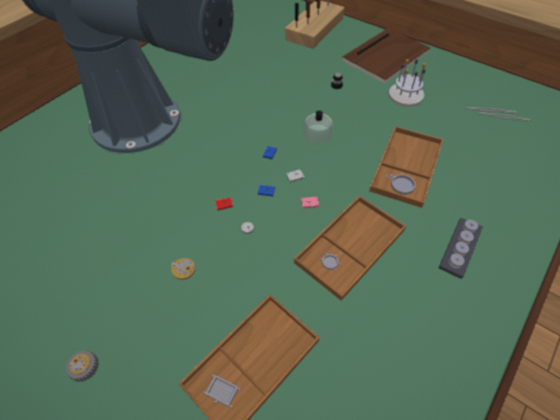

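The top picture (800x600 scale) shows three trays. The left one, around (222,218), holds the pocket case. The middle one (395,213) holds the small case, and the right one (592,220) the rectangular case.

Candidates:
- **mov_rect:** white (338,345). Not pink (367,297), blue (387,362), blue (321,408) or red (444,398).
- **mov_small:** white disc (456,341). Not the four discs in the dark rack (313,100).
- **mov_pocket:** brass (557,368). Not the one in the fluted grey holder (720,368).
- **Cover:** (232,372).

```bash
cat > m.py <<'E'
from h import *
c=load('top0'); f=c['frame']; hsv=cv2.cvtColor(f,cv2.COLOR_BGR2HSV)
notgreen=~((hsv[...,0]>55)&(hsv[...,0]<95)&(hsv[...,1]>60))
def blob(c,f,ng,u,v,r,z,name):
    m=np.zeros(ng.shape,np.uint8); m[v-r:v+r,u-r:u+r]=ng[v-r:v+r,u-r:u+r]
    n,l,s,ce=cv2.connectedComponentsWithStats(m); k=max(range(1,n),key=lambda i:s[i][4])
    pts=np.argwhere(l==k)[:,::-1].astype(np.float32)
    P=np.array([onz(c,a,b,z)[:2] for a,b in pts])*1000
    rc=cv2.minAreaRect(P.astype(np.float32)); print(name,len(P),'mean',P.mean(0).round(1),'rect',np.round(rc[0],1),np.round(rc[1],1),round(rc[2],1),'px',ce[k].round(1))
s=.7
for n,u,v,r,z in [('rect',338,345,14,.006),('small',456,341,12,.006),('pocket',557,368,16,.006),('holder',720,368,18,.01),('cover',232,372,26,.03),('trayA',222,218,58,.018),('trayB',395,213,58,.018),('trayC',592,220,58,.018)]:
    blob(c,f,notgreen,int(u*s),int(v*s),int(r*s*1.5) if r<30 else int(r*s*1.55),z,n)
crop=np.hstack([cv2.resize(f[int(v*s)-22:int(v*s)+22,int(u*s)-22:int(u*s)+22],(264,264),interpolation=cv2.INTER_CUBIC) for u,v in [(338,345),(456,341),(557,368)]])
crop2=np.hstack([cv2.resize(f[int(v*s)-22:int(v*s)+22,int(u*s)-22:int(u*s)+22],(264,264),interpolation=cv2.INTER_CUBIC) for u,v in [(232,372),(720,368),(313,100)]])
cv2.imwrite('pics/crops.png',np.vstack([crop,crop2]))
E
python3 m.py
```

```text
rect 241 mean [432.5  88.9] rect [432.4  88.7] [37.4 27.2] 56.8 px [235.8 241.2]
small 156 mean [437.8 -81.3] rect [438.2 -81.1] [26.7 26.7] 89.7 px [318.6 238.7]
pocket 450 mean [ 400.3 -224.9] rect [ 400.3 -224.6] [46.6 46.4] 44.2 px [389.4 257.2]
holder 527 mean [ 399.9 -451.2] rect [ 399.6 -451.1] [51.5 48.3] 87.0 px [503.  257.7]
cover 1060 mean [394.  231.2] rect [394.5 230.8] [67.4 76.4] 0.1 px [162.8 260.2]
trayA 5778 mean [615.9 261.2] rect [616.3 261.2] [122.8 210.5] 13.3 px [153.8 152.9]
trayB 5757 mean [624.8   6.8] rect [625.1   7.2] [209.1 122.1] 84.2 px [275.8 148.3]
trayC 5989 mean [ 613.4 -279. ] rect [ 613.8 -278.6] [212.  122.3] 84.4 px [414.6 153.2]
```

View pics/crops.png

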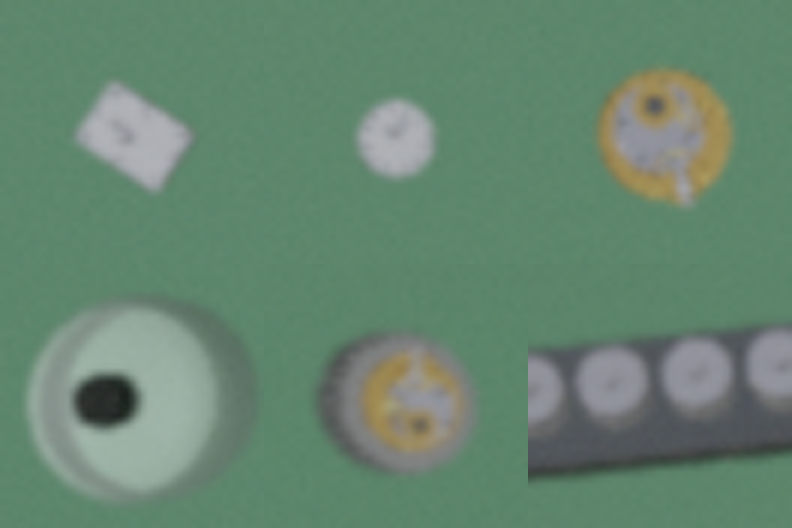

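The crops confirm the choices: white rectangle at (135,137), white disc at (397,138), bare brass movement at (665,135) with its steel lever towards (687,200). The lower row shows the cover, the bystander in its holder and the rack.

Bay targets in mm: A (607,300), B (629,47), C (617,-239). I'm starting with the pocket movement.

Emit:
{"name": "jog_arm", "arguments": {"series": [[[32.7,-24.7,16.3,0,0,0,56],[32.7,-24.7,16.3,0,0,0,56],[32.7,-24.7,16.3,0,0,0,56],[32.7,-24.7,16.3,0,0,0,56],[32.7,-24.7,16.3,0,0,0,56],[32.7,-24.7,16.3,0,0,0,56],[32.7,-24.7,16.3,0,0,0,56],[32.7,-24.7,16.3,0,0,0,56],[0,0,0,0,0,0,56],[0,0,0,0,0,0,56]]]}}

```text
time_s: 1.15
eef_pos: [0.4004, -0.2238, 0.1004]
eef_rot: [-0.0, 0.974, 0.226, -0.0]
wrist_force: [-0.1, 0.0, 0.9]
opening: 0.658
grasp_force: 0.0
```

```bash
cat >> h.py <<'E'
def pose():
    from scipy.spatial.transform import Rotation as Ro
    o=ctrl.get_obs(); q=o['eef_rot']; M=Ro.from_quat([q[1],q[2],q[3],q[0]]).as_matrix(); return o,M
def delta(x,y,z,yh=None):
    """tool-frame shift (mm) to world target mm; and rz (rad) to bring tool y to heading yh deg (mod 180)"""
    o,M=pose(); p=o['eef_pos']*1000; d=M.T@(np.array([x,y,z])-p)
    h=np.degrees(np.arctan2(M[1,1],M[0,1])); print('t',o['time_s'],'p',p.round(1),'yh',round(h,1),'tilt',M[:,2].round(4),'open',round(o['opening']*85.4,1),'F',np.round(o['wrist_force'],1),'q6',round(o['q'][5],2),'shift',d.round(1),end=' ')
    if yh is not None:
        e=(yh-h+90)%180-90; print('rz',round(-np.radians(e),3),end='')
    print()
E
python3 - <<'E'
from h import *
c=snap('w1','wrist'); delta(400,-225,20)
for p in [(400,-225,7),(422,-225,7)]:
    v=R(c).T@(np.array(p)/1000-c['xyz']); print(c['fx']*v[0]/v[2]+c['cx'],c['fy']*v[1]/v[2]+c['cy'])
E
```

```text
t 1.2 p [ 400.5 -225.1  101. ] yh -64.0 tilt [-0.e+00 -4.e-04 -1.e+00] open 55.8 F [ 0.6 -0.7 -0.3] q6 0.35 shift [-0.4 -0.3 81. ] 
280.34423939249456 215.42905870167172
293.2488802809499 190.39550771043568
```

View pics/w1.png

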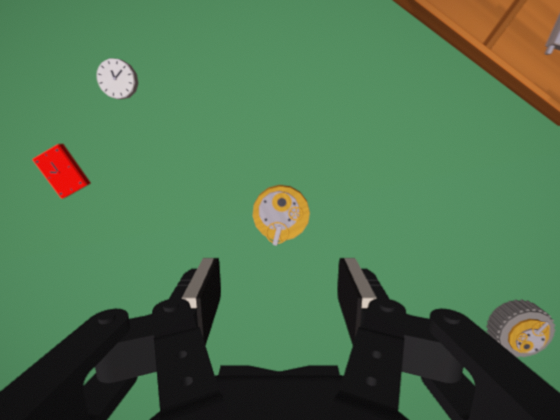

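The movement shows at about (281,213), with the lever at (277,240), pointing away from the pads at (205,290) and (355,290). It is within 2 mm of the prediction. Next I'll read the fingertip height from the depth map and descend.

Run:
```python
from h import *
c=load('w1')
for u,v in [(346,265),(349,275),(350,285),(360,303),(370,303),(199,303),(212,265),(210,285)]: print(u,v,(dep(c,u,v)*1000).round(1))
print((dep(c,281,200)*1000).round(1))
```

```text
346 265 [ 423.6 -244.4  117.6]
349 275 [ 422.8 -244.4  125.3]
350 285 [ 421.4 -244.3  131.1]
360 303 [ 421.3 -245.7  142.5]
370 303 [ 425.  -246.1  147.5]
199 303 [ 395.4 -193.9  142. ]
212 265 [ 397.8 -192.6  116.8]
210 285 [ 394.4 -195.2  126.5]
[ 412.  -219.6   10.3]
```

Emit:
{"name": "jog_arm", "arguments": {"series": [[[1,0,18,0,0,0,54],[0,0,18,0,0,0,54],[0,0,18,0,0,0,54],[0,0,18,0,0,0,54],[0,0,14,0,0,0,54],[0,0,6,0,0,0,54],[0,0,2,0,0,0,54],[0,0,0,0,0,0,54],[0,0,0,0,0,0,54],[0,0,0,0,0,0,54]]]}}

```text
time_s: 2.2
eef_pos: [0.4017, -0.225, 0.0076]
eef_rot: [0.001, 0.974, 0.224, 0.0]
wrist_force: [-0.2, 0.2, -0.1]
opening: 0.632
grasp_force: 0.0
```

Run:
```python
from h import *
c=snap('w2','wrist')
o,M=pose()
for tag,u0,u1 in [('L',180,225),('R',335,380)]:
    L=[]
    for v in range(235,310,2):
        for u in range(u0,u1,2):
            z=c['z_map'][v,u]
            if z>0 and c['frame'][v,u,1]<130 or 0<z<.13:
                p=dep(c,u,v); t=M.T@(p-o['eef_pos'])*1000
                L.append([u,v,*t])
    L=np.array(L); i=np.argsort(-L[:,4])[:6]; print(tag,L[i].round(1).tolist())
delta(401,-225,0)
```

```text
L [[222.0, 263.0, 0.8, -29.3, 7.2], [194.0, 267.0, -1.4, -43.8, 7.1], [222.0, 273.0, -4.7, -29.5, 6.9], [198.0, 267.0, -1.3, -41.7, 6.9], [222.0, 299.0, -19.8, -30.2, 6.6], [218.0, 257.0, 4.5, -31.0, 6.5]]
R [[373.0, 275.0, -6.3, 48.9, 7.7], [367.0, 269.0, -2.8, 45.5, 7.6], [369.0, 271.0, -3.9, 46.6, 7.5], [363.0, 267.0, -1.5, 43.2, 7.3], [345.0, 257.0, 4.2, 33.6, 7.1], [339.0, 257.0, 4.3, 30.5, 6.9]]
t 2.25 p [ 401.7 -224.9    7.5] yh -64.1 tilt [ 9.e-04 -9.e-04 -1.e+00] open 54.1 F [-0.1  0.2 -0.5] q6 0.35 shift [-0.7 -0.2  7.5]
```

View pics/w2.png

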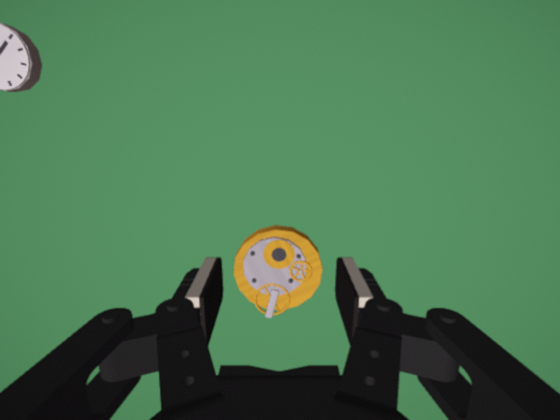

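The movement at (278,270) is centred between the pad tips at (222,260) and (338,260), and the tips are still above the bench. I'll lower gently while watching the force.

Emit:
{"name": "jog_arm", "arguments": {"series": [[[-1,0,2,0,0,0,50],[0,0,2,0,0,0,50],[0,0,1,0,0,0,50],[0,0,0.5,0,0,0,50],[0,0,0.5,0,0,0,50],[0,0,0,0,0,0,50],[0,0,0,0,0,0,50],[0,0,0,0,0,0,50],[0,0,0,0,0,0,50],[0,0,0,0,0,0,50]]]}}

```text
time_s: 3.25
eef_pos: [0.4004, -0.225, 0.0009]
eef_rot: [0.0, 0.974, 0.224, 0.0]
wrist_force: [0.0, 0.0, 0.5]
opening: 0.585
grasp_force: 0.0
```

Run:
```python
from h import *
c=snap('w3','wrist'); delta(401,-225,0)
z=c['z_map']; 
o,M=pose()
for u in [216,220,340,344]:
  print(u,[(v,(M.T@(dep(c,u,v)-o['eef_pos'])*1000)[2].round(1)) for v in range(250,275,2)])
```

```text
t 3.3 p [ 400.4 -224.9    0.9] yh -64.1 tilt [ 0.e+00 -1.e-04 -1.e+00] open 49.8 F [ 0.3 -0.2  0.1] q6 0.35 shift [0.5 0.3 0.9] 
216 [(250, np.float64(-0.6)), (252, np.float64(0.2)), (254, np.float64(0.6)), (256, np.float64(0.2)), (258, np.float64(-8.6)), (260, np.float64(-12.2)), (262, np.float64(-13.2)), (264, np.float64(-16.3)), (266, np.float64(-16.6)), (268, np.float64(-19.4)), (270, np.float64(-21.0)), (272, np.float64(-23.2)), (274, np.float64(-25.3))]
220 [(250, np.float64(0.8)), (252, np.float64(-0.1)), (254, np.float64(0.3)), (256, np.float64(-0.2)), (258, np.float64(-9.9)), (260, np.float64(-11.1)), (262, np.float64(-14.1)), (264, np.float64(-15.0)), (266, np.float64(-16.9)), (268, np.float64(-19.2)), (270, np.float64(-18.3)), (272, np.float64(-19.3)), (274, np.float64(-19.3))]
340 [(250, np.float64(-0.7)), (252, np.float64(-0.5)), (254, np.float64(-0.2)), (256, np.float64(-0.8)), (258, np.float64(-9.2)), (260, np.float64(-11.3)), (262, np.float64(-13.0)), (264, np.float64(-16.6)), (266, np.float64(-17.1)), (268, np.float64(-17.7)), (270, np.float64(-20.4)), (272, np.float64(-22.0)), (274, np.float64(-23.9))]
344 [(250, np.float64(0.2)), (252, np.float64(0.7)), (254, np.float64(-1.5)), (256, np.float64(0.2)), (258, np.float64(-9.7)), (260, np.float64(-11.6)), (262, np.float64(-14.2)), (264, np.float64(-15.4)), (266, np.float64(-17.2)), (268, np.float64(-20.2)), (270, np.float64(-21.7)), (272, np.float64(-22.2)), (274, np.float64(-23.8))]
```

Emit:
{"name": "jog_arm", "arguments": {"series": [[[0.5,0,1,0,0,0,48],[0,0,1,0,0,0,48],[0,0,1,0,0,0,48],[0,0,1,0,0,0,48],[0,0,0.5,0,0,0,48],[0,0,0,0,0,0,48],[0,0,0,0,0,0,48],[0,0,0,0,0,0,48],[0,0,0,0,0,0,48],[0,0,0,0,0,0,48]]]}}

```text
time_s: 4.3
eef_pos: [0.4008, -0.2247, -0.0027]
eef_rot: [-0.0, 0.974, 0.225, -0.0]
wrist_force: [-4.5, 3.2, 14.8]
opening: 0.567
grasp_force: 7.2
```

Run:
```python
from h import *
c=snap('w4','wrist'); delta(401,-225,0)
o,M=pose()
for u in [216,220,340,344]:
  print(u,[(v,(M.T@(dep(c,u,v)-o['eef_pos'])*1000)[2].round(1)) for v in range(252,266,1)])
```

```text
t 4.35 p [ 400.8 -224.7   -2.7] yh -64.0 tilt [-4.e-04  2.e-04 -1.e+00] open 48.3 F [-4.9  3.6 14.6] q6 0.35 shift [ 0.   0.3 -2.7] 
216 [(252, np.float64(-3.0)), (253, np.float64(-4.5)), (254, np.float64(-3.4)), (255, np.float64(-4.0)), (256, np.float64(-3.2)), (257, np.float64(-8.3)), (258, np.float64(-9.2)), (259, np.float64(-11.2)), (260, np.float64(-11.7)), (261, np.float64(-13.3)), (262, np.float64(-13.3)), (263, np.float64(-15.8)), (264, np.float64(-15.2)), (265, np.float64(-16.8))]
220 [(252, np.float64(-3.0)), (253, np.float64(-3.6)), (254, np.float64(-3.5)), (255, np.float64(-3.1)), (256, np.float64(-4.1)), (257, np.float64(-7.2)), (258, np.float64(-10.7)), (259, np.float64(-10.2)), (260, np.float64(-11.6)), (261, np.float64(-11.9)), (262, np.float64(-14.1)), (263, np.float64(-14.6)), (264, np.float64(-15.3)), (265, np.float64(-17.7))]
340 [(252, np.float64(-4.1)), (253, np.float64(-3.2)), (254, np.float64(-3.2)), (255, np.float64(-4.0)), (256, np.float64(-3.9)), (257, np.float64(-7.7)), (258, np.float64(-8.2)), (259, np.float64(-10.1)), (260, np.float64(-11.5)), (261, np.float64(-12.9)), (262, np.float64(-13.3)), (263, np.float64(-15.0)), (264, np.float64(-14.6)), (265, np.float64(-16.8))]
344 [(252, np.float64(-4.1)), (253, np.float64(-4.1)), (254, np.float64(-3.5)), (255, np.float64(-3.1)), (256, np.float64(-3.2)), (257, np.float64(-7.8)), (258, np.float64(-9.1)), (259, np.float64(-9.9)), (260, np.float64(-11.4)), (261, np.float64(-12.7)), (262, np.float64(-13.5)), (263, np.float64(-14.4)), (264, np.float64(-14.4)), (265, np.float64(-16.5))]
```

Contact was at TCP z ≈ -2.7 mm with a 48 mm opening, so the tips are about 2.5 mm behind the TCP there. I'll rise 2.5 mm and close.

Emit:
{"name": "jog_arm", "arguments": {"series": [[[0,0,-2.5,0,0,0,48],[0,0,0,0,0,0,48],[0,0,0,0,0,0,40],[0,0,0,0,0,0,38],[0,0,0,0,0,0,38],[0,0,0,0,0,0,38],[0,0,0,0,0,0,38],[0,0,0,0,0,0,38],[0,0,0,0,0,0,38],[0,0,0,0,0,0,38]]]}}

```text
time_s: 5.35
eef_pos: [0.401, -0.2248, -0.0005]
eef_rot: [-0.0, 0.974, 0.225, -0.0]
wrist_force: [-3.0, 2.3, 12.3]
opening: 0.479
grasp_force: 59.0
```

Emit:
{"name": "jog_arm", "arguments": {"series": [[[0,0,-5,0,0,0,38],[0,0,-10,0,0,0,38],[0,0,-15,0,0,0,38],[0,0,-15,0,0,0,38],[0,0,-15,0,0,0,38],[0,0,-5,0,0,0,38],[0,0,0,0,0,0,38],[0,0,0,0,0,0,38],[0,0,0,0,0,0,38],[0,0,0,0,0,0,38]]]}}

```text
time_s: 6.35
eef_pos: [0.4004, -0.2243, 0.0632]
eef_rot: [-0.001, 0.974, 0.224, -0.0]
wrist_force: [-0.4, -1.1, -0.4]
opening: 0.474
grasp_force: 60.5
```

Run:
```python
from h import *
c=snap('w5','wrist'); delta(607,300,100)
cv2.imwrite('pics/w5c.png',cv2.resize(c['frame'][180:380,150:410],(780,600)))
```

```text
t 6.4 p [ 400.5 -224.4   63.3] yh -64.1 tilt [-9.e-04  9.e-04 -1.e+00] open 40.7 F [ 0.3 -0.2 -1.4] q6 0.35 shift [ 415.1 -381.3  -36.4]
```

View pics/w5c.png

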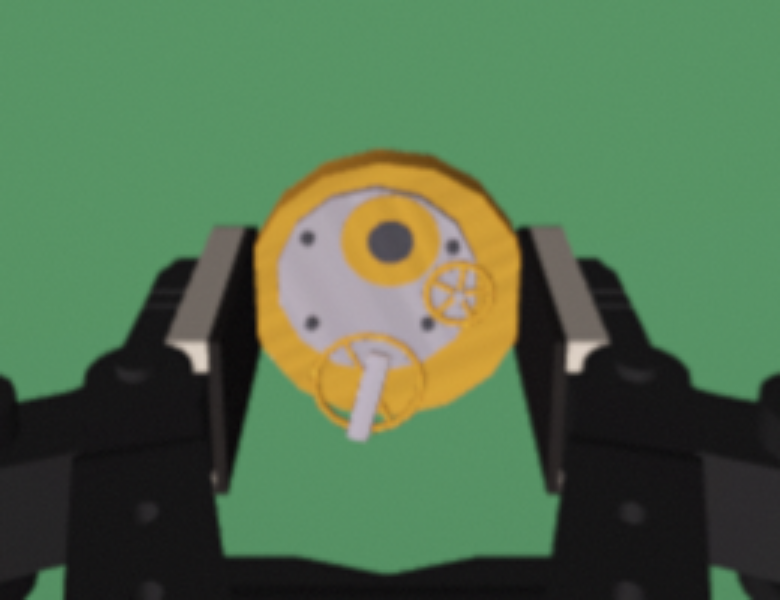

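The movement at (387,280) in the crop is held level, with the lever and balance clear of the pads. I'm carrying it to tray A.

Emit:
{"name": "jog_arm", "arguments": {"series": [[[25,-23,-18,0,0,0,38],[34.6,-31.8,-18,0,0,0,38],[34.6,-31.8,0,0,0,0,38],[34.6,-31.8,0,0,0,0,38],[34.6,-31.8,0,0,0,0,38],[34.6,-31.8,0,0,0,0,38],[34.6,-31.8,0,0,0,0,38],[34.6,-31.8,0,0,0,0,38],[34.6,-31.8,0,0,0,0,38],[34.6,-31.8,0,0,0,0,38]]]}}

```text
time_s: 7.4
eef_pos: [0.5681, 0.2022, 0.0992]
eef_rot: [0.0, 0.974, 0.225, -0.0]
wrist_force: [1.3, -0.4, -0.8]
opening: 0.476
grasp_force: 60.7
```

Run:
```python
from h import *
delta(607,300,60)
```

```text
t 7.4 p [568.1 202.2  99.2] yh -64.0 tilt [-7.e-04 -2.e-04 -1.e+00] open 40.7 F [ 1.3 -0.4 -0.8] q6 1.26 shift [ 77.8 -70.9  39.1]
```

Emit:
{"name": "jog_arm", "arguments": {"series": [[[32,-29,8,0,0,0,38],[28,-26,12,0,0,0,38],[14,-13,12,0,0,0,38],[5,-4,8,0,0,0,38],[0,0,0,0,0,0,38],[0,0,0,0,0,0,38],[0,0,0,0,0,0,38],[0,0,0,0,0,0,38],[0,0,0,0,0,0,38],[0,0,0,0,0,0,38]]]}}

```text
time_s: 8.4
eef_pos: [0.6078, 0.2991, 0.0603]
eef_rot: [-0.0, 0.975, 0.224, 0.0]
wrist_force: [0.6, -0.2, -1.1]
opening: 0.478
grasp_force: 60.7
```

Run:
```python
from h import *
c=snap('w6','wrist'); delta(607,300,4)
```

```text
t 8.45 p [607.7 299.3  60.2] yh -64.1 tilt [ 5.e-04  1.e-04 -1.e+00] open 40.2 F [ 0.6  1.1 -0.7] q6 1.4 shift [-0.3 -1.  56.2]
```

View pics/w6.png

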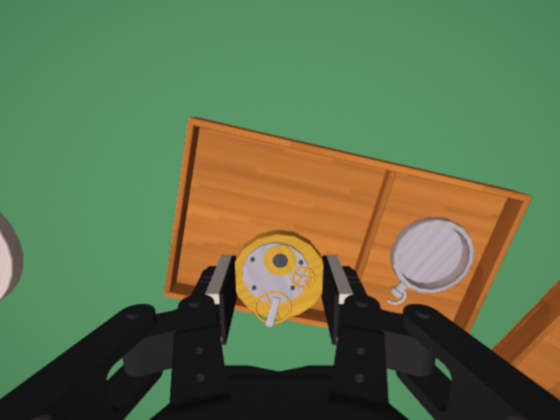

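The bay corners show at (195,122) top left, (390,172) at the divider and (168,293) lower left, with the case at (432,253). I'll check the tray pose from the outer corners.

Run:
```python
from h import *
c=load('w6')
A,B,C=[onz(c,u,v,.018)*1000 for u,v in [(191,118),(530,196),(165,294)]]
print(A.round(1),B.round(1),C.round(1), np.linalg.norm(A-B),np.linalg.norm(A-C))
cen=(B+C)/2; yd=(A-B)/np.linalg.norm(A-B); print('centre',cen.round(1),'bay',(cen+40*yd).round(1), 'heading', np.degrees(np.arctan2(-yd[0],yd[1])))
```

```text
[651.  374.5  18. ] [697.2 177.7  18. ] [540.8 349.3  18. ] 202.1228772320872 113.05088345139178
centre [619.  263.5  18. ] bay [609.9 302.4  18. ] heading 13.207351788842681
```

Emit:
{"name": "jog_arm", "arguments": {"series": [[[2,-1.5,10,0,0,0,38],[0,0,15,0,0,0,38],[0,0,12,0,0,0,38],[0,0,8,0,0,0,38],[0,0,4,0,0,0,38],[0,0,3,0,0,0,38],[0,0,2,0,0,0,38],[0,0,1,0,0,0,38],[0,0,0,0,0,0,38],[0,0,0,0,0,0,38]]]}}

```text
time_s: 9.45
eef_pos: [0.6089, 0.3018, 0.0052]
eef_rot: [-0.0, 0.974, 0.224, 0.0]
wrist_force: [0.2, 0.2, 0.1]
opening: 0.473
grasp_force: 60.7
```

Emit:
{"name": "jog_arm", "arguments": {"series": [[[0,0,0.5,0,0,0,38],[0,0,0.4,0,0,0,38],[0,0,0.3,0,0,0,38],[0,0,0,0,0,0,38],[0,0,0,0,0,0,38],[0,0,0,0,0,0,38],[0,0,0,0,0,0,38],[0,0,0,0,0,0,38],[0,0,0,0,0,0,38],[0,0,0,0,0,0,38]]]}}

```text
time_s: 10.45
eef_pos: [0.6087, 0.3017, 0.0037]
eef_rot: [-0.0, 0.974, 0.224, 0.0]
wrist_force: [-0.8, -0.9, 2.2]
opening: 0.478
grasp_force: 61.0
```

Emit:
{"name": "jog_arm", "arguments": {"series": [[[0,0,0.3,0,0,0,38],[0,0,0,0,0,0,38],[0,0,0,0,0,0,44],[0,0,0,0,0,0,48],[0,0,0,0,0,0,52],[0,0,0,0,0,0,52],[0,0,-5,0,0,0,52],[0,0,-15,0,0,0,52],[0,0,-35,0,0,0,52],[0,0,-40,0,0,0,40]]]}}

```text
time_s: 11.45
eef_pos: [0.6077, 0.3015, 0.099]
eef_rot: [0.0, 0.974, 0.224, -0.001]
wrist_force: [1.7, 0.6, 0.5]
opening: 0.473
grasp_force: 0.0
```

Run:
```python
from h import *
c=snap('w7','wrist'); delta(432.5,89,60,-33.2)
```

```text
t 11.5 p [612.7 303.2 108.6] yh -64.0 tilt [ 0.0105  0.0031 -0.9999] open 40.1 F [4.  1.8 5.1] q6 1.4 shift [-256.2  113.6   46.1] rz -0.538
```

View pics/w7.png

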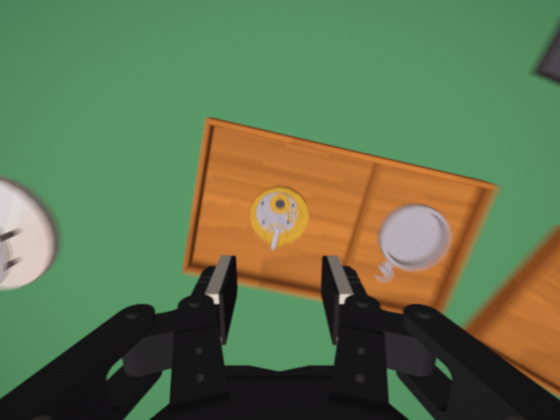

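The movement lies flat at (279,215), centred in the bay, and the case is undisturbed. The rectangular movement is next.

Emit:
{"name": "jog_arm", "arguments": {"series": [[[0,0,0,0,0,-0.1345,36],[0,0,0,0,0,-0.1345,36],[0,0,0,0,0,-0.1345,36],[0,0,0,0,0,-0.1345,36],[-45.8,-5.2,6.5,0,0,0,36],[-45.8,-5.2,6.5,0,0,0,36],[-45.8,-5.2,6.5,0,0,0,36],[-45.8,-5.2,6.5,0,0,0,36],[-45.8,-5.2,6.5,0,0,0,36],[-45.8,-5.2,6.5,0,0,0,36]]]}}

```text
time_s: 12.5
eef_pos: [0.4315, 0.0879, 0.0603]
eef_rot: [0.001, 0.88, 0.476, 0.001]
wrist_force: [0.5, -1.6, 0.8]
opening: 0.423
grasp_force: 0.0
```

Emit:
{"name": "jog_arm", "arguments": {"series": [[[0,0,0,0,0,0,36],[0,0,0,0,0,0,36],[0,0,0,0,0,0,36],[0,0,0,0,0,0,36],[0,0,0,0,0,0,36],[0,0,0,0,0,0,36],[0,0,0,0,0,0,36],[0,0,0,0,0,0,36],[0,0,0,0,0,0,36],[0,0,0,0,0,0,36]]]}}

```text
time_s: 13.5
eef_pos: [0.4319, 0.089, 0.0593]
eef_rot: [-0.0, 0.88, 0.475, -0.0]
wrist_force: [-0.4, 0.7, -0.5]
opening: 0.421
grasp_force: 0.0
```

```bash
cat > look.py <<'E'
import sys
from h import *
n,x,y,z=sys.argv[1],*map(float,sys.argv[2:5]); c=snap(n,'wrist'); delta(x,y,z)
v=R(c).T@(np.array([x,y,7])/1000-c['xyz']); u0,v0=c['fx']*v[0]/v[2]+c['cx'],c['fy']*v[1]/v[2]+c['cy']; print('pred',u0,v0)
f=c['frame'].astype(int); m=((f.min(2)>125)).astype(np.uint8); m[300:]=0
k,l,s,ce=cv2.connectedComponentsWithStats(m)
for i in range(1,k):
    if s[i][4]>150:
        pts=np.argwhere(l==i)[:,::-1].astype(np.float32); P=np.array([onz(c,a,b,.007)[:2]*1000 for a,b in pts],np.float32); rc=cv2.minAreaRect(P)
        print(ce[i].round(1),s[i][4],'world',np.round(rc[0],1),np.round(rc[1],1),round(rc[2],1))
E
python3 look.py w8 432.5 89 0
```

```text
t 13.55 p [431.9  89.   59.2] yh -33.2 tilt [-1.e-04  0.e+00 -1.e+00] open 36.0 F [-0.1  0.  -0.5] q6 0.51 shift [ 0.4  0.5 59.2] 
pred 279.45692595061837 233.04030309825114
[55.6 60.1] 9254 world [383.1 242.9] [67.  56.1] 42.6
[406.2 227. ] 1689 world [502.4  47.5] [33.8 23.9] 43.0
[279.7 230.8] 1883 world [433.2  89.8] [34.4 24.2] 56.8
```

View pics/w8.png

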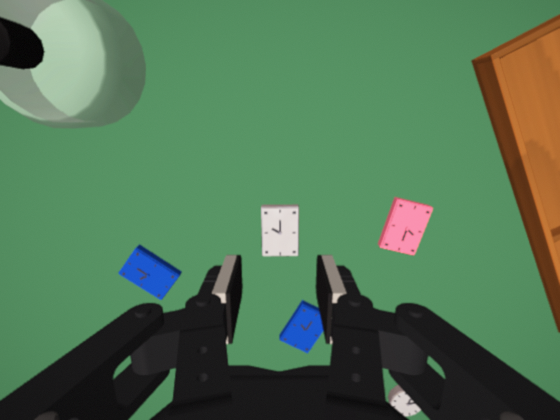

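The white rectangle at (280,231) lies square between the pads, with the pink one at (406,227) and the blue ones at (150,272) and (303,327) clear of them. Descending.

Emit:
{"name": "jog_arm", "arguments": {"series": [[[1.1,0.5,15,0,0,0,34],[0,0,18,0,0,0,34],[0,0,13,0,0,0,32],[0,0,7,0,0,0,32],[0,0,3,0,0,0,32],[0,0,1.5,0,0,0,32],[0,0,0,0,0,0,32],[0,0,0,0,0,0,26],[0,0,0,0,0,0,18],[0,0,0,0,0,0,18]]]}}

```text
time_s: 14.55
eef_pos: [0.4334, 0.0896, 0.0026]
eef_rot: [0.0, 0.88, 0.475, 0.0]
wrist_force: [-2.4, 0.1, 5.6]
opening: 0.248
grasp_force: 58.5
```

Emit:
{"name": "jog_arm", "arguments": {"series": [[[0,0,0,0,0,0,18],[0,0,0,0,0,0,18],[0,0,0,0,0,0,18],[0,0,0,0,0,0,18],[0,0,0,0,0,0,18],[0,0,0,0,0,0,18],[0,0,0,0,0,0,18],[0,0,0,0,0,0,18],[0,0,0,0,0,0,18],[0,0,0,0,0,0,18]]]}}

```text
time_s: 15.55
eef_pos: [0.4335, 0.0896, 0.0026]
eef_rot: [0.0, 0.88, 0.475, 0.0]
wrist_force: [-1.7, 0.1, 5.6]
opening: 0.249
grasp_force: 58.6
```

Emit:
{"name": "jog_arm", "arguments": {"series": [[[0,0,-4,0,0,0,18],[0,0,-10,0,0,0,18],[0,0,-20,0,0,0,18],[0,0,-25,0,0,0,18],[0,0,-20,0,0,0,18],[0,0,-8,0,0,0,18],[0,0,0,0,0,0,18],[0,0,0,0,0,0,18],[0,0,0,0,0,0,18],[0,0,0,0,0,0,18]]]}}

```text
time_s: 16.55
eef_pos: [0.4321, 0.0897, 0.0878]
eef_rot: [-0.001, 0.88, 0.475, -0.001]
wrist_force: [0.0, 0.8, 0.8]
opening: 0.246
grasp_force: 58.8
```

Run:
```python
from h import *
c=snap('w9','wrist'); delta(617.5,-239,60)
cv2.imwrite('pics/w9c.png',cv2.resize(c['frame'][180:380,150:410],(520,400)))
```

```text
t 16.6 p [432.3  89.6  87.9] yh -33.2 tilt [-1.8e-03  1.0e-04 -1.0e+00] open 20.9 F [ 0.6 -0.1 -0.9] q6 0.51 shift [-173.3  335.1   27.5]
```

View pics/w9c.png

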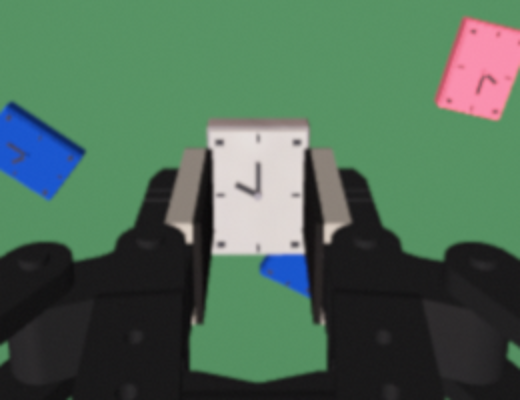

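The movement is held level between the pads. On to tray C.

Emit:
{"name": "jog_arm", "arguments": {"series": [[[-15,28,0,0,0,0,18],[-21.6,41.9,0,0,0,0,18],[-21.6,41.9,0,0,0,0,18],[-21.6,41.9,0,0,0,0,18],[-21.6,41.9,0,0,0,0,18],[-21.6,41.9,0,0,0,0,18],[-21.6,41.9,0,0,0,0,18],[-17,33,6,0,0,0,18],[-9,17,8,0,0,0,18],[-2.7,5.7,13.5,0,0,0,18]]]}}

```text
time_s: 17.6
eef_pos: [0.6193, -0.2416, 0.0608]
eef_rot: [0.001, 0.88, 0.474, 0.0]
wrist_force: [-0.5, -0.0, -0.0]
opening: 0.249
grasp_force: 58.9
```

Emit:
{"name": "jog_arm", "arguments": {"series": [[[0,0,0,0,0,0,18],[0,0,0,0,0,0,18],[0,0,0,0,0,0,18],[0,0,0,0,0,0,18],[0,0,0,0,0,0,18],[0,0,0,0,0,0,18],[0,0,0,0,0,0,18],[0,0,0,0,0,0,18],[0,0,0,0,0,0,18],[0,0,0,0,0,0,18]]]}}

```text
time_s: 18.6
eef_pos: [0.6182, -0.239, 0.0612]
eef_rot: [-0.0, 0.88, 0.475, -0.0]
wrist_force: [0.4, -0.4, -0.0]
opening: 0.249
grasp_force: 58.9
```

Run:
```python
from h import *
c=snap('w10','wrist'); delta(617.5,-239,7)
```

```text
t 18.65 p [ 618.2 -239.    61.2] yh -33.2 tilt [-1.e-04  0.e+00 -1.e+00] open 21.1 F [-0.2  0.6 -0.2] q6 0.03 shift [-0.4 -0.6 54.2]
```

View pics/w10.png

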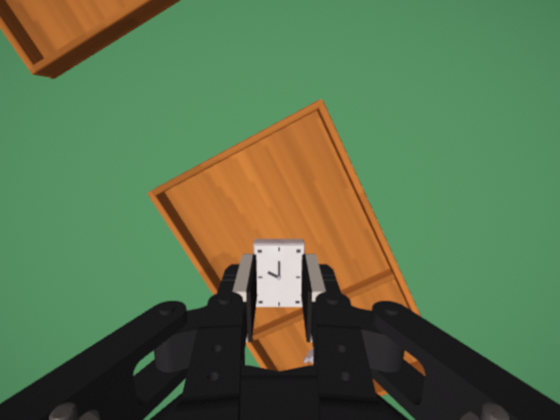

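The bay corners are at (152,193), (322,103) and the divider at (392,272). The movement is over the middle of the bay, so I'm lowering it.

Emit:
{"name": "jog_arm", "arguments": {"series": [[[0,0,10,0,0,0,18],[0,0,15,0,0,0,18],[0,0,12,0,0,0,18],[0,0,8,0,0,0,18],[0,0,4,0,0,0,18],[0,0,3,0,0,0,18],[0,0,1.5,0,0,0,18],[0,0,0,0,0,0,18],[0,0,0,0,0,0,18],[0,0,0,0,0,0,18]]]}}

```text
time_s: 19.65
eef_pos: [0.6186, -0.2392, 0.0083]
eef_rot: [0.0, 0.88, 0.475, 0.0]
wrist_force: [-0.5, -0.5, -0.4]
opening: 0.249
grasp_force: 58.9
```

Emit:
{"name": "jog_arm", "arguments": {"series": [[[0,0,0.4,0,0,0,18],[0,0,0.3,0,0,0,18],[0,0,0.3,0,0,0,18],[0,0,0,0,0,0,18],[0,0,0,0,0,0,18],[0,0,0,0,0,0,18],[0,0,0,0,0,0,18],[0,0,0,0,0,0,18],[0,0,0,0,0,0,18],[0,0,0,0,0,0,18]]]}}

```text
time_s: 20.65
eef_pos: [0.6183, -0.2389, 0.0068]
eef_rot: [0.0, 0.88, 0.475, -0.0]
wrist_force: [-0.2, -0.2, -0.3]
opening: 0.247
grasp_force: 58.9
```

Emit:
{"name": "jog_arm", "arguments": {"series": [[[0,0,0.3,0,0,0,18],[0,0,0.3,0,0,0,18],[0,0,0.2,0,0,0,18],[0,0,0,0,0,0,18],[0,0,0,0,0,0,18],[0,0,0,0,0,0,18],[0,0,0,0,0,0,18],[0,0,0,0,0,0,18],[0,0,0,0,0,0,18],[0,0,0,0,0,0,18]]]}}

```text
time_s: 21.65
eef_pos: [0.6183, -0.239, 0.0067]
eef_rot: [0.0, 0.88, 0.475, -0.0]
wrist_force: [-2.7, 1.2, 5.7]
opening: 0.251
grasp_force: 59.6
```

Touchdown at 5.7 N. Releasing and lifting.

Emit:
{"name": "jog_arm", "arguments": {"series": [[[0,0,0,0,0,0,24],[0,0,0,0,0,0,28],[0,0,0,0,0,0,34],[0,0,0,0,0,0,34],[0,0,-5,0,0,0,34],[0,0,-15,0,0,0,34],[0,0,-30,0,0,0,34],[0,0,-35,0,0,0,34],[0,0,-10,0,0,0,34],[0,0,0,0,0,0,34]]]}}

```text
time_s: 22.65
eef_pos: [0.6201, -0.24, 0.1047]
eef_rot: [0.003, 0.88, 0.475, 0.002]
wrist_force: [1.0, 0.9, 0.5]
opening: 0.395
grasp_force: 0.0
```

```bash
python3 look.py w11 618.3 -239 100; python3 -c "
from h import *
delta(438.5,-81,60)"
```

```text
t 22.7 p [ 618.9 -239.3  102.3] yh -33.2 tilt [ 0.0021 -0.0013 -1.    ] open 33.7 F [-0.6  0.1 -1.7] q6 0.03 shift [-0.1 -0.6  2.3] 
pred 275.2350647310353 213.0989394690184
[274.9 213.8] 1342 world [ 617.3 -239.7] [34.7 24. ] 57.4
t 22.7 p [ 618.9 -239.3  102.3] yh -33.2 tilt [ 0.0021 -0.0013 -1.    ] open 33.7 F [-0.6  0.1 -1.7] q6 0.03 shift [  33.6 -237.7   41.8]
```

The rectangular movement measures (617,-240) in bay C. The small round one is next.

Emit:
{"name": "jog_arm", "arguments": {"series": [[[4,-25,0,0,0,0,36],[6,-44,4,0,0,0,36],[6,-44,8,0,0,0,36],[6,-44,8,0,0,0,36],[6,-44,8,0,0,0,36],[5,-30,8,0,0,0,36],[1,-7,4,0,0,0,36],[0,0,0,0,0,0,36],[0,0,0,0,0,0,36],[0,0,0,0,0,0,36]]]}}

```text
time_s: 23.7
eef_pos: [0.4392, -0.0812, 0.0614]
eef_rot: [0.001, 0.88, 0.475, 0.0]
wrist_force: [0.6, 0.2, 0.3]
opening: 0.42
grasp_force: 0.0
```

```bash
python3 look.py w12 438.5 -81 2
```

```text
t 23.75 p [439.1 -81.1  61.3] yh -33.3 tilt [ 1.2e-03 -6.0e-04 -1.0e+00] open 35.8 F [0.  0.7 0.1] q6 0.13 shift [-0.2 -0.7 59.3] 
pred 277.42380078093134 232.67593729566744
[242.8   6. ] 497 world [492.1  37.5] [ 8.  24.2] 56.8
[522.1  20.1] 1988 world [618.  -53.2] [21.1 33.6] 56.5
[276.6 232.1] 1170 world [438.3 -80.2] [25.7 25.6] 56.7
```

View pics/w12.png

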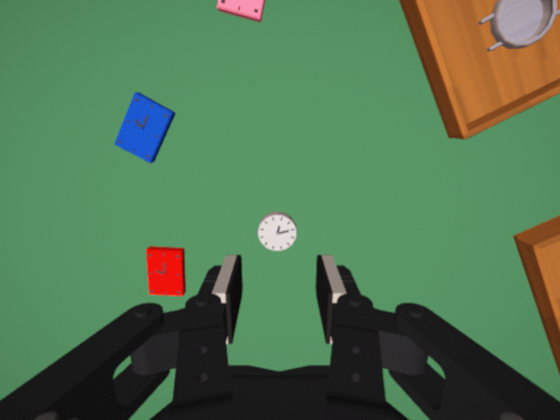

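The white disc is at (277,232) between the pads. The red one at (166,271) is clear of the left finger.

Emit:
{"name": "jog_arm", "arguments": {"series": [[[0,-1,15,0,0,0,36],[0,0,18,0,0,0,36],[0,0,13,0,0,0,34],[0,0,7,0,0,0,34],[0,0,3.5,0,0,0,34],[0,0,2,0,0,0,34],[0,0,0,0,0,0,34],[0,0,0,0,0,0,28],[0,0,0,0,0,0,20],[0,0,0,0,0,0,20]]]}}

```text
time_s: 24.75
eef_pos: [0.4375, -0.0798, 0.0033]
eef_rot: [0.0, 0.88, 0.475, 0.0]
wrist_force: [-2.4, 1.0, 6.6]
opening: 0.249
grasp_force: 58.5
```

Emit:
{"name": "jog_arm", "arguments": {"series": [[[0,0,0,0,0,0,20],[0,0,0,0,0,0,20],[0,0,0,0,0,0,20],[0,0,-4,0,0,0,20],[0,0,-10,0,0,0,20],[0,0,-20,0,0,0,20],[0,0,-25,0,0,0,20],[0,0,-20,0,0,0,20],[0,0,-8,0,0,0,20],[0,0,0,0,0,0,20]]]}}

```text
time_s: 25.75
eef_pos: [0.438, -0.08, 0.091]
eef_rot: [0.001, 0.88, 0.475, 0.001]
wrist_force: [0.6, -0.1, -0.8]
opening: 0.251
grasp_force: 58.8
```

```bash
python3 look.py w13 438.5 -81 2
python3 - <<'E'
from h import *
delta(629,47,60)
c=load('w13'); cv2.imwrite('pics/w13c.png',cv2.resize(c['frame'][180:380,150:410],(520,400)))
E
```

```text
t 25.8 p [437.2 -79.7  89.8] yh -33.2 tilt [ 1.2e-03 -6.0e-04 -1.0e+00] open 21.4 F [ 0.2  0.2 -0.2] q6 0.13 shift [-0.4  1.7 87.8] 
pred 279.5394099751804 219.12005198053174
[249.2  13.8] 974 world [496.7  42.9] [17.9 23.4] 43.4
[489.6  29. ] 1976 world [620.4 -47.3] [35.9 32.7] 22.3
[278.6 274.8] 1860 world [ 413.1 -119.5] [42.6 34.8] 55.7
t 25.8 p [437.2 -79.7  89.8] yh -33.2 tilt [ 1.2e-03 -6.0e-04 -1.0e+00] open 21.4 F [ 0.2  0.2 -0.2] q6 0.13 shift [211.   90.9  30. ]
```

View pics/w13c.png

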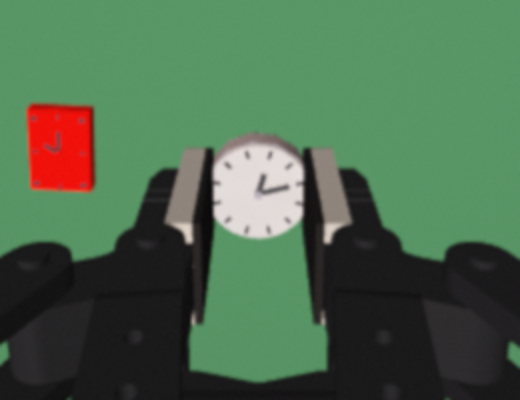

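The disc is held level. On to tray B, bay centre (629,47), then lowering.

Emit:
{"name": "jog_arm", "arguments": {"series": [[[26,11,0,0,0,0,20],[40,17.5,0,0,0,0,20],[40,17.5,0,0,0,0,20],[40,17.5,0,0,0,0,20],[38,16,0,0,0,0,20],[20,9,4,0,0,0,20],[7,2.5,8,0,0,0,20],[0,0,10,0,0,0,20],[0,0,8,0,0,0,20],[0,0,0,0,0,0,20]]]}}

```text
time_s: 26.8
eef_pos: [0.626, 0.0464, 0.0569]
eef_rot: [-0.001, 0.88, 0.475, -0.002]
wrist_force: [-0.3, 0.4, -0.9]
opening: 0.249
grasp_force: 58.8
```

Run:
```python
from h import *
delta(629.5,47.5,8.5)
```

```text
t 26.8 p [626.   46.4  56.9] yh -33.3 tilt [-4.9e-03  4.0e-04 -1.0e+00] open 21.2 F [-0.3  0.4 -0.9] q6 0.47 shift [ 2.9  2.5 48.4]
```

Emit:
{"name": "jog_arm", "arguments": {"series": [[[0,0,8,0,0,0,20],[0,0,13,0,0,0,20],[0,0,12,0,0,0,20],[0,0,9,0,0,0,20],[0,0,5,0,0,0,20],[0,0,3,0,0,0,20],[0,0,1,0,0,0,20],[0,0,0,0,0,0,20],[0,0,0,0,0,0,20],[0,0,0,0,0,0,20]]]}}

```text
time_s: 27.8
eef_pos: [0.6291, 0.0471, 0.009]
eef_rot: [0.0, 0.88, 0.475, 0.0]
wrist_force: [0.0, -0.0, -0.6]
opening: 0.251
grasp_force: 58.8
```

Emit:
{"name": "jog_arm", "arguments": {"series": [[[0,0,0.4,0,0,0,20],[0,0,0.3,0,0,0,20],[0,0,0.3,0,0,0,20],[0,0,0,0,0,0,20],[0,0,0,0,0,0,20],[0,0,0,0,0,0,20],[0,0,0,0,0,0,20],[0,0,0,0,0,0,20],[0,0,0,0,0,0,20],[0,0,0,0,0,0,20]]]}}

```text
time_s: 28.8
eef_pos: [0.6288, 0.0471, 0.0075]
eef_rot: [0.0, 0.88, 0.475, 0.0]
wrist_force: [-0.2, -0.5, 0.8]
opening: 0.25
grasp_force: 58.9
```

Emit:
{"name": "jog_arm", "arguments": {"series": [[[0,0,0.3,0,0,0,20],[0,0,0.2,0,0,0,20],[0,0,0.2,0,0,0,20],[0,0,0,0,0,0,20],[0,0,0,0,0,0,20],[0,0,0,0,0,0,20],[0,0,0,0,0,0,20],[0,0,0,0,0,0,20],[0,0,0,0,0,0,20],[0,0,0,0,0,0,20]]]}}

```text
time_s: 29.8
eef_pos: [0.6288, 0.0471, 0.0074]
eef_rot: [0.0, 0.88, 0.475, 0.0]
wrist_force: [-3.2, 0.2, 6.1]
opening: 0.251
grasp_force: 59.7
```

Touchdown. Releasing and lifting.

Emit:
{"name": "jog_arm", "arguments": {"series": [[[0,0,0,0,0,0,24],[0,0,0,0,0,0,28],[0,0,0,0,0,0,34],[0,0,0,0,0,0,34],[0,0,-5,0,0,0,34],[0,0,-15,0,0,0,34],[0,0,-30,0,0,0,34],[0,0,-35,0,0,0,34],[0,0,-30,0,0,0,34],[0,0,-10,0,0,0,34]]]}}

```text
time_s: 30.8
eef_pos: [0.6314, 0.0468, 0.1374]
eef_rot: [0.002, 0.88, 0.475, 0.003]
wrist_force: [1.0, 0.4, 0.1]
opening: 0.399
grasp_force: 0.0
```

```bash
python3 look.py w14 629 47 100
cat > cov.py <<'E'
import sys
from h import *
# knob: dark blob near px in top image -> intersect at z=.065 (top face)
for name in sys.argv[1:]:
    c=load(name); f=c['frame'].astype(int); m=(f.max(2)<45).astype(np.uint8)
    k,l,s,ce=cv2.connectedComponentsWithStats(m)
    for i in range(1,k):
        if 40<s[i][4]<6000: 
            print(name,ce[i].round(1),s[i].tolist(),'z65',(onz(c,*ce[i],.065)*1000).round(1),'z55',(onz(c,*ce[i],.055)*1000).round(1))
E
python3 cov.py top0 scene0; python3 -c "
from h import *
delta(392,232,150,-64)"
```

```text
t 30.85 p [631.4  46.8 137.2] yh -33.2 tilt [ 7.7e-03 -9.0e-04 -1.0e+00] open 34.1 F [ 0.8 -0.   1.2] q6 0.47 shift [-1.3 -2.4 37.2] 
pred 275.2043623479489 203.82882212980758
[168.8  30.9] 3467 world [631.6 206.1] [43.3 59.1] 57.0
[429.    7.1] 459 world [808.2 110.1] [11.1 25.4] 56.7
[451.6  34.9] 1045 world [815.3  84.1] [25.8 26.2] 5.1
[274.8 205.3] 685 world [627.8  46.3] [25.6 25.6] 56.6
[161.  275.2] 769 world [501.5  47.8] [35.1 23.4] 43.2
[226.3 278.2] 313 world [550.3  12.4] [45.8 11.9] 44.6
[331.1 277.8] 311 world [634.  -42.6] [46.1 11.9] 69.9
[308.  290.8] 194 world [606.6 -38.7] [23.8 16.2] 61.2
top0 [213.4 351.8] [206, 350, 15, 6, 41] z65 [225.6 119.6  65. ] z55 [223.2 121.5  55. ]
top0 [217.1 399.9] [164, 360, 105, 60, 2838] z65 [139.9 110.9  65. ] z55 [136.5 112.7  55. ]
scene0 [37.1 10.1] [24, 0, 32, 21, 97] z65 [-558.9  117.9   65. ] z55 [-581.   126.3   55. ]
scene0 [219.8  22.3] [216, 17, 9, 12, 60] z65 [-57.2 389.9  65. ] z55 [-71.  402.8  55. ]
scene0 [149.8  38.6] [144, 30, 15, 17, 83] z65 [-157.9  212.4   65. ] z55 [-173.3  222.4   55. ]
scene0 [217.2  42.6] [206, 32, 24, 22, 165] z65 [  8.6 307.7  65. ] z55 [ -4.1 319.2  55. ]
scene0 [372.3  43.9] [358, 34, 30, 20, 65] z65 [354.6 548.8  65. ] z55 [347.6 564.4  55. ]
scene0 [336.4  85.4] [332, 83, 10, 6, 43] z65 [374.2 339.8  65. ] z55 [367.5 351.9  55. ]
scene0 [318.7 115.5] [316, 112, 6, 8, 41] z65 [401.5 222.7  65. ] z55 [395.3 232.9  55. ]
t 30.85 p [631.4  46.8 137.2] yh -33.2 tilt [ 7.7e-03 -9.0e-04 -1.0e+00] open 34.1 F [ 0.8 -0.   1.2] q6 0.47 shift [  23.8 -301.6  -14.8] rz 0.537
```

The small movement measures (628,46) in bay B. Now the cover, near (395,232); I'll hover at z ≈ 150 and fix the knob from the depth map.

Emit:
{"name": "jog_arm", "arguments": {"series": [[[2,-20,-4,0,0,0,40],[4,-44,-6,0,0,0,40],[4,-46,-4,0,0,0,40],[4,-46,-4,0,0,0,40],[4,-46,0,0,0,0,40],[4,-46,0,0,0,0,40],[3,-34,0,0,0,0,40],[2,-15,0,0,0,0,40],[0,0,0,0,0,0,40],[0,0,0,0,0,0,40]]]}}

```text
time_s: 31.85
eef_pos: [0.3958, 0.2321, 0.1497]
eef_rot: [0.0, 0.88, 0.476, 0.0]
wrist_force: [0.7, 0.2, 0.1]
opening: 0.468
grasp_force: 0.0
```

```bash
cat > knob.py <<'E'
import sys
from h import *
c=snap(sys.argv[1],'wrist'); o,M=pose(); L=[]
for v in range(60,330,1):
    for u in range(150,420,1):
        if c['z_map'][v,u]>0 and c['frame'][v,u].max()<70:
            p=dep(c,u,v)*1000
            if 40<p[2]<72: L.append([u,v,*p])
L=np.array(L); print(len(L)); T=L[L[:,4]>61]; print('all',L.mean(0).round(1),'top',len(T),T.mean(0).round(1),T.min(0).round(1),T.max(0).round(1))
delta(395,232,49)
E
python3 knob.py w15
```

```text
456
all [275.5 212.6 396.1 236.7  64.2] top 391 [275.3 214.2 395.5 236.1  65.6] [265.  204.  387.3 227.6  61.1] [286.  225.  403.2 243.8  68.2]
t 31.9 p [396.2 231.8 149.8] yh -33.3 tilt [ 6.e-04 -3.e-04 -1.e+00] open 39.9 F [0.8 0.5 0.5] q6 0.85 shift [ -0.5  -1.2 100.8]
```

Knob centre is at (395.4,235.6). I'm descending around it.

Emit:
{"name": "jog_arm", "arguments": {"series": [[[2.5,-2.5,10,0,0,0,40],[0,0,20,0,0,0,40],[0,0,20,0,0,0,40],[0,0,10,0,0,0,40],[0,0,0,0,0,0,40],[0,0,0,0,0,0,40],[0,0,0,0,0,0,40],[0,0,0,0,0,0,40],[0,0,0,0,0,0,40],[0,0,0,0,0,0,40]]]}}

```text
time_s: 32.9
eef_pos: [0.3946, 0.236, 0.0902]
eef_rot: [0.0, 0.88, 0.475, 0.0]
wrist_force: [0.8, 0.6, 0.0]
opening: 0.468
grasp_force: 0.0
```

```bash
python3 knob.py w16; python3 -c "
from h import *
c=load('w16'); cv2.imwrite('pics/w16c.png',cv2.resize(c['frame'][130:380,130:430],(600,500)))"
```

```text
855
all [279.6 246.5 396.1 237.3  63.5] top 684 [279.6 249.6 395.5 236.4  65.5] [266.  235.  386.9 227.7  61. ] [294.  264.  403.4 244.   68.5]
t 32.95 p [394.6 236.   90.1] yh -33.2 tilt [ 6.e-04  2.e-04 -1.e+00] open 40.2 F [ 0.1 -0.3  0.4] q6 0.86 shift [-3.1  2.5 41.1]
```

Aligned to within 1 mm. Down to z ≈ 50.5, then close.

Emit:
{"name": "jog_arm", "arguments": {"series": [[[0.5,0.5,10,0,0,0,36],[0,0,12,0,0,0,34],[0,0,9,0,0,0,32],[0,0,5,0,0,0,32],[0,0,2.5,0,0,0,32],[0,0,1,0,0,0,32],[0,0,0,0,0,0,32],[0,0,0,0,0,0,26],[0,0,0,0,0,0,22],[0,0,0,0,0,0,18]]]}}

```text
time_s: 33.95
eef_pos: [0.3954, 0.2361, 0.0506]
eef_rot: [0.0, 0.88, 0.475, 0.0]
wrist_force: [-0.1, -0.1, -0.3]
opening: 0.211
grasp_force: 0.3
```

Emit:
{"name": "jog_arm", "arguments": {"series": [[[0,0,0,0,0,0,14],[0,0,0,0,0,0,11],[0,0,0,0,0,0,11],[0,0,0,0,0,0,11],[0,0,0,0,0,0,11],[0,0,0,0,0,0,11],[0,0,0,0,0,0,11],[0,0,0,0,0,0,11],[0,0,0,0,0,0,11],[0,0,0,0,0,0,11]]]}}

```text
time_s: 34.95
eef_pos: [0.3955, 0.2361, 0.0508]
eef_rot: [0.0, 0.88, 0.475, 0.0]
wrist_force: [-1.7, -0.9, 5.2]
opening: 0.178
grasp_force: 58.5
```

The knob is gripped. Lifting gently.

Emit:
{"name": "jog_arm", "arguments": {"series": [[[0,0,-2,0,0,0,11],[0,0,-5,0,0,0,11],[0,0,-10,0,0,0,11],[0,0,-15,0,0,0,11],[0,0,-15,0,0,0,11],[0,0,-10,0,0,0,11],[0,0,-3,0,0,0,11],[0,0,0,0,0,0,11],[0,0,0,0,0,0,11],[0,0,0,0,0,0,11]]]}}

```text
time_s: 35.95
eef_pos: [0.3945, 0.2358, 0.1096]
eef_rot: [-0.0, 0.88, 0.475, -0.001]
wrist_force: [-0.4, -0.7, -0.8]
opening: 0.179
grasp_force: 58.6
```

Run:
```python
from h import *
c=snap('top1','top'); delta(609,302,115)
f=c['frame']; hsv=cv2.cvtColor(f,cv2.COLOR_BGR2HSV)
t=load('top0'); ht=cv2.cvtColor(t['frame'],cv2.COLOR_BGR2HSV)
# brass plate in tray A: pixels in changed region
d=np.abs(f.astype(int)-t['frame'].astype(int)).sum(2)>60; m=np.zeros(d.shape,np.uint8); m[115:190,100:215]=d[115:190,100:215]
k,l,s,ce=cv2.connectedComponentsWithStats(m)
for i in range(1,k):
    if s[i][4]>60: print(s[i],ce[i],(onz(c,*ce[i],.012)*1000).round(1))
cv2.imwrite('pics/top1c.png',cv2.resize(f[100:320,90:330],(720,660))[:600])
```

```text
t 36.0 p [394.5 235.9 109.6] yh -33.2 tilt [-1.4e-03 -4.0e-04 -1.0e+00] open 15.5 F [ 0.3  0.1 -0.7] q6 0.86 shift [172.9 143.1  -5.7] 
[127 149  15  20 167] [134.30538922 157.88622754] [606.7 304.   12. ]
```

Edit , replacing
```

```
with
```

```

The cover is carried and the movement sits near (608,303). Over to tray A, gently.

Emit:
{"name": "jog_arm", "arguments": {"series": [[[10,8.3,0,0,0,0,11],[20,16.5,0,0,0,0,11],[24,20,0,0,0,0,11],[24,20,0,0,0,0,11],[24,20,0,0,0,0,11],[24,20,0,0,0,0,11],[20,16.5,0,0,0,0,11],[15,12.4,0,0,0,0,11],[8,6.3,0,0,0,0,11],[3.5,2.5,0,0,0,0,11]]]}}

```text
time_s: 37.0
eef_pos: [0.609, 0.3022, 0.1094]
eef_rot: [-0.0, 0.88, 0.475, -0.001]
wrist_force: [-0.8, -0.1, -0.8]
opening: 0.18
grasp_force: 58.6
```

Emit:
{"name": "jog_arm", "arguments": {"series": [[[0,0,0,0,0,0,11],[0,0,0,0,0,0,11],[0,0,0,0,0,0,11],[0,0,0,0,0,0,11],[0,0,0,0,0,0,11],[0,0,0,0,0,0,11],[0,0,0,0,0,0,11],[0,0,0,0,0,0,11],[0,0,0,0,0,0,11],[0,0,0,0,0,0,11]]]}}

```text
time_s: 38.0
eef_pos: [0.6088, 0.3022, 0.1103]
eef_rot: [-0.0, 0.88, 0.475, 0.0]
wrist_force: [0.4, 0.5, -0.6]
opening: 0.178
grasp_force: 58.6
```

Run:
```python
from h import *
c=snap('w17','wrist'); delta(608.5,302.5,60)
# predicted pixel of movement and brass centroid
f=c['frame']; v=R(c).T@(np.array([.6085,.3025,.012])-c['xyz']); print('pred',c['fx']*v[0]/v[2]+c['cx'],c['fy']*v[1]/v[2]+c['cy'])
s=snap('scene1','scene')
v=R(s).T@(np.array([.6085,.3025,.012])-s['xyz']); u0,v0=s['fx']*v[0]/v[2]+s['cx'],s['fy']*v[1]/v[2]+s['cy']; print(u0,v0)
u0,v0=int(u0),int(v0)
a=cv2.resize(f[100:400,130:430],(400,400)); b=cv2.resize(s['frame'][max(v0-55,0):v0+55,u0-55:u0+55],(400,400),interpolation=cv2.INTER_CUBIC)
cv2.imwrite('pics/both.png',np.hstack([a,b]))
```

```text
t 38.05 p [608.8 302.2 110.2] yh -33.2 tilt [-1.e-04  0.e+00 -1.e+00] open 15.0 F [-0.1  0.2 -0.9] q6 0.87 shift [ 0.1 -0.4 50.2] 
pred 278.13489115152976 212.5940500638348
411.8036826855797 150.4011939852093
```

View pics/both.png

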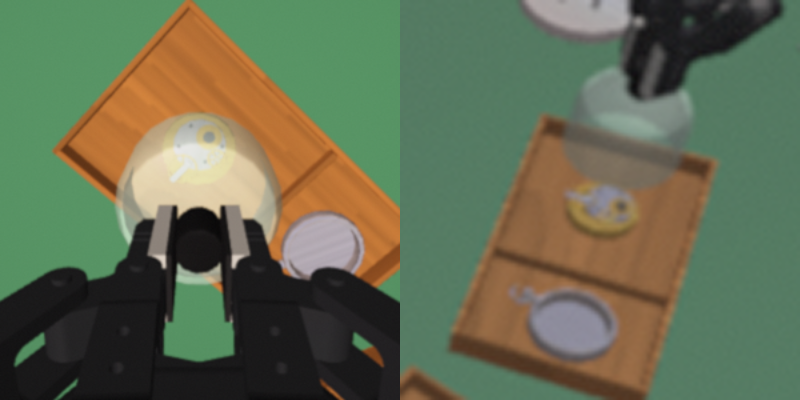

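Left half: the movement shows through the glass at (199,150), full-frame (279,212), which matches the prediction of (278,213). Right half: the cover hangs upright above it. Lowering.

Emit:
{"name": "jog_arm", "arguments": {"series": [[[0,0,8,0,0,0,11],[0,0,13,0,0,0,11],[0,0,13,0,0,0,11],[0,0,9,0,0,0,11],[0,0,5,0,0,0,11],[0,0,3,0,0,0,11],[0,0,2,0,0,0,11],[0,0,0.5,0,0,0,11],[0,0,0,0,0,0,11],[0,0,0,0,0,0,11]]]}}

```text
time_s: 39.1
eef_pos: [0.6091, 0.3023, 0.0573]
eef_rot: [0.0, 0.88, 0.475, 0.0]
wrist_force: [-0.0, 1.0, 0.2]
opening: 0.176
grasp_force: 58.6
```

Emit:
{"name": "jog_arm", "arguments": {"series": [[[0,0,0.4,0,0,0,11],[0,0,0.3,0,0,0,11],[0,0,0.3,0,0,0,11],[0,0,0.2,0,0,0,11],[0,0,0,0,0,0,11],[0,0,0,0,0,0,11],[0,0,0,0,0,0,11],[0,0,0,0,0,0,11],[0,0,0,0,0,0,11],[0,0,0,0,0,0,11]]]}}

```text
time_s: 40.1
eef_pos: [0.6088, 0.3022, 0.0556]
eef_rot: [0.0, 0.88, 0.475, 0.0]
wrist_force: [0.1, 0.7, -0.3]
opening: 0.181
grasp_force: 58.6
```

Emit:
{"name": "jog_arm", "arguments": {"series": [[[0,0,0.3,0,0,0,11],[0,0,0.3,0,0,0,11],[0,0,0.3,0,0,0,11],[0,0,0,0,0,0,11],[0,0,0,0,0,0,11],[0,0,0,0,0,0,11],[0,0,0,0,0,0,11],[0,0,0,0,0,0,11],[0,0,0,0,0,0,11],[0,0,0,0,0,0,11]]]}}

```text
time_s: 41.1
eef_pos: [0.6089, 0.3022, 0.0549]
eef_rot: [0.0, 0.88, 0.475, 0.0]
wrist_force: [-0.8, -0.8, 4.4]
opening: 0.178
grasp_force: 58.8
```

Foot on the floor at 4.4 N. Releasing slowly and rising straight up.

Emit:
{"name": "jog_arm", "arguments": {"series": [[[0,0,0,0,0,0,15],[0,0,0,0,0,0,18],[0,0,0,0,0,0,22],[0,0,0,0,0,0,28],[0,0,0,0,0,0,36],[0,0,0,0,0,0,40],[0,0,-3,0,0,0,40],[0,0,-10,0,0,0,40],[0,0,-20,0,0,0,40],[0,0,-20,0,0,0,40]]]}}

```text
time_s: 42.1
eef_pos: [0.6087, 0.3022, 0.1087]
eef_rot: [-0.0, 0.88, 0.475, -0.0]
wrist_force: [-0.3, -0.6, -1.3]
opening: 0.466
grasp_force: 0.0
```

Emit:
{"name": "jog_arm", "arguments": {"series": [[[0,0,-30,0,0,0,40],[0,0,-30,0,0,0,40],[0,0,-20,0,0,0,40],[0,0,-5,0,0,0,40],[0,0,0,0,0,0,40],[0,0,0,0,0,0,40],[0,0,0,0,0,0,40],[0,0,0,0,0,0,40],[0,0,0,0,0,0,40],[0,0,0,0,0,0,40]]]}}

```text
time_s: 43.1
eef_pos: [0.6087, 0.3022, 0.1922]
eef_rot: [-0.0, 0.88, 0.475, -0.0]
wrist_force: [0.7, -0.1, -0.3]
opening: 0.468
grasp_force: 0.0
```

Run:
```python
from h import *
c=snap('w18','wrist'); delta(609,302,190); L=[]; G=[]
for v in range(60,300):
    for u in range(180,380):
        if c['z_map'][v,u]>0:
            p=dep(c,u,v)*1000
            if np.hypot(p[0]-609,p[1]-302)<45 and p[2]<90:
                if p[2]>62: L.append(p)
                elif p[2]>38: G.append(p)
L=np.array(L);G=np.array(G); print('knob',len(L),L.mean(0).round(1)); print('glass',len(G), G.mean(0).round(1) if len(G) else '')
b=G[(G[:,2]<50)] if len(G) else []
if len(b)>20:
    A=np.c_[b[:,:2],np.ones(len(b))]; print('top plane slope',np.linalg.lstsq(A,b[:,2],rcond=None)[0][:2].round(3))
v=R(c).T@(np.array([.6085,.3025,.012])-c['xyz']); print('pred mov px',c['fx']*v[0]/v[2]+c['cx'],c['fy']*v[1]/v[2]+c['cy'])
hsv=cv2.cvtColor(c['frame'],cv2.COLOR_BGR2HSV); 
t=snap('top2','top'); o=load('top0')['frame'].astype(int)
d=(np.abs(t['frame'].astype(int)-o).sum(2)>60)[105:190,100:480]
k,l,s,ce=cv2.connectedComponentsWithStats(d.astype(np.uint8))
for i in range(1,k):
    if s[i][4]>25: print(s[i],(onz(t,ce[i][0]+100,ce[i][1]+105,.012)*1000).round(0))
```

```text
t 43.15 p [608.7 302.2 192.3] yh -33.2 tilt [-5.e-04 -1.e-04 -1.e+00] open 39.8 F [-0.8  0.7 -0.2] q6 0.87 shift [-0.   0.3  2.3] 
knob 340 [608.5 302.2  69.3]
glass 3334 [609.8 303.9  45.4]
top plane slope [-0.014 -0.02 ]
pred mov px 278.4273019803449 189.0000313611566
[ 0  6  6 14 60] [694. 376.  12.]
[ 15  35  32  32 783] [613. 312.  12.]
[151  37  13  13 123] [628.  46.  12.]
[285  39  20  17 207] [ 617. -239.   12.]
```

The knob top stands at 69 mm (65 + 4) and the glass top is level at 46 mm. The movements lie at B (628,46) and C (617,-239), and nothing changed in the case bays. Handing in.

```bash
python3 -c "
from bench import ctrl
print(ctrl.hand_in())"
```

```text
the job is handed in; nothing more can be done
None
```

I handed the job in at about 43 s: each movement lies in its own case's tray, the cases read as unmoved, and the glass cover stands upright over the pocket movement; the hand-in returned no verdict.

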